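Seat the burr carrier of the shop's coffee mill

TASK

On the shop counter stand two coffee mills with their hoppers off. In one of them the brass burr carrier sits proud, its two lugs riding on top of the collar: take it by its upright black handle and, pressing lightly, turn it without lifting it out until the lugs drop into the two notches and it is fully home, then let go. Leave the carrier of the other mill, which is already home, as it is.

Things in the scene. Friction and masses are not known exactly. Their poses are not given: they have to be found in the camera images.
- burr_grip (a point): Proud brass burr carrier, loose, 0.3 kg: middle of its black handle, a tab 46 mm long (own x), 14 thick (y), 50 tall. 25 mm below is the top of its plug, 64 mm across, 22 tall; two lugs along own +x and -x, 12 mm wide, 10 thick, tops flush with the plug's, reach 44 mm from the axis (z, up). Rests 35 mm above mill_seat; lugs within 10 degrees of the notches, it drops 12 mm. Half turn = same.
- mill_seat (a point): Fixed mill under the proud carrier: centre of the top of its aluminium collar, 184 mm above the counter; z up, the notches lie along own +x and -x. Collar 24 mm tall, 116 mm across; bore 69 mm; notches 30 mm wide, full depth. Lugs start 0.55 to 1.3 rad off the notches (shorter way). Grey body below: 160 (x) by 150 (y) by 160 mm tall.
- other_burr_grip (a point): Identical carrier in an identical second mill, already fully home: middle of its handle, 207 mm above the counter. To be left alone.
Not all that is in view belongs to the job. What is shaped like the part that bears burr_grip but blue, pink or turquoise is not meant.

How it is judged:
By the outcome, as a careful person would: the job done as asked, in the order asked, and still so for the second after the job is handed in, with the robot touching nothing.
It also fails if it takes over 35 s, if anything falls off the work surface, if the arm or the gripper's body presses on something with over 40 N, if the wrist force passes 120 N, or if a joint passes its speed limit or range.

ROBOT

A 6-joint arm with a two-finger parallel gripper is mounted at the origin on the work surface. World frame = base frame: x ahead of the robot, y to its left, z up, the work surface at z = 0. Lengths are in m, angles in rad, forces in N, time in s.
With the tool pointing down it reaches from about 0.35 to 1 m from the base axis. Payload 7.1 kg.
Tool frame: the origin (TCP) lies at the very end of the fingers, on their centre line; the grasp point (between the pads) lies 19 mm behind it; z points along the fingers, y is the line along which they close (so a half turn about z gives the same grasp; the last joint's range is limited). The gripper opens to 85 mm and grips with 20 to 120 N. Pads are 22 mm wide; open, the fingers measure 114 mm over their backs; the gripper's body (76 mm by 85 mm) begins 54 mm behind the grasp point. The pads swing forward as they close: fully open they stand 13 mm farther back than shut.
Start: joints at [1.232, 0.423, 1.63, -0, 1.089, -0.019], TCP at [0.196, 0.593, 0.231] pointing down, gripper open.
Joint ranges: [-3, 3], [-0.9, 2.11], [0.09, 2.58], [-1.31, 4.45], [0.11, 2.69], [-2.54, 2.54]. Speed limits (rad/s): [2.39, 2.39, 3.01, 3.14, 3.14, 3.14].

INTERFACE

Orientations are given as a 3x3 rotation matrix whose columns are the frame's x, y, z axes.
In Python, from cell import * gives the robot as it stands.
- The arm moves only by the shell command python3 -m jog 'ROWS' [FORCE]. ROWS is JSON, a list of rows, each a list of 3 entries, a list of its own where there are three numbers: the finger opening in m, from 0 to 0.0854, then the shift along the world's x, y, z in m, then the turn, a rotation vector about the world's x, y, z in degrees. In form: [[gripper, [tx, ty, tz], [rx, ry, rz]], ...]. A call has 1 to 5 rows; each row shifts and turns the commanded pose from where the row before left it; what a row does not reach is not made up. A row lasts 1/10 s, in which the tool goes at most 50 mm and 8.59 degrees, less where a joint would pass 70% of its speed; a pose out of reach is approached as far as the arm can. A call with a gripper value outside its range is refused whole. The fingers move at their own pace and stop on an object; FORCE is the grip in N (left out, the last holds). Time passes only in rows, so rows that do not move let the fingers close. It gives the time, the measured TCP pose, the force, the opening and the grip force at its end, in the units of the state.
- read_state(): the state, without advancing time (a new reading comes with each control period).
- camera(name): name is "scene" or "top" or "wrist"; returns the picture (400x640x3 uint8, red, green, blue); there is no depth.
- camera_info(name): a dict with "fx", "fy", "cx", "cy" (pixels), "rvec" (rotation vector, rad) and "tvec" (3), from world to camera coordinates, as OpenCV has them. Camera axes: x right, y down, z forward; pixel columns grow to the right and rows downward; lengths in m; the calibration is good to about 2 mm. The wrist camera is an equidistant fisheye: a pixel r from the principal point sees the ray r / f radians off the axis. A picture is of the moment at which its call begins: read the wrist's pose just before it. camera_info takes no time and is no camera call; for the wrist camera it gives the pose at the moment of the call.
- sign_off(): hands the job in; it is judged then, once.
Trained networks look in the newest picture that a camera, given by its name, has taken for a name from the list of things; names that differ only in an ending like _2 or _b are one class to them, and where a whole thing is asked for, a point or a joint stands for the part that bears it (a point fixed in the world has none). Each returns a list of dicts, best first, with "confidence" (0 to 1); they miss things now and then, are a little off and sometimes report something else, mostly with a low value. They report only what shows in the picture. A call takes as long as a camera call. They do not tell look-alikes from the thing itself.
- look_for(label, camera): "rect" ([left, top, right, bottom] in pixels, round what is visible of it).
- masks_of(label, camera): "mask" (400x640 bool, what is visible of it) and "rect" ([left, top, right, bottom] in pixels, round what is visible of it).
- mark_of(label, camera): "position" ([column, row] in pixels: a listed point, or the origin of a listed thing).
The state is a dict: "time": time; "joint_positions": joint angles; "joint_velocities": joint speeds; "effort": joint torques, N m; "tool_pos": TCP position; "orientation": TCP orientation; "contact_force": force on the tool from outside, world axes, zero at the start; "ft_torque": the same for the moment, N m; "finger_gap": finger opening in m; "grip_force": force on a finger pad.
Only numpy, scipy, OpenCV 4.12 (cv2) and the standard library are available. Lean on these libraries where they do the work, as an engineer would, in place of code of your own. Each camera call takes 0.05 s, during which the arm holds its last target. There are 200 camera calls.

## Working session

There is one attempt and no reset: what is moved stays moved. The work goes in short steps, Python scripts to look and compute and a shell command to move; the robot and the scene stay as the last step left them, time stands still between calls to the robot, and variables do not carry over. Pictures are saved under pics/ and viewed, at most 10 in all, crops included, and the job is handed in when it is done.

```bash
mkdir -p pics
cat > h.py <<'E'
from cell import *
import numpy as np, cv2
def ray(cam,uv,info=None):
    i=info or camera_info(cam); R,_=cv2.Rodrigues(np.array(i["rvec"],float)); t=np.array(i["tvec"],float).ravel()
    x=(uv[0]-i["cx"])/i["fx"]; y=(uv[1]-i["cy"])/i["fy"]
    if cam=="wrist":
        r=np.hypot(x,y); s=np.sin(r)/r if r>1e-9 else 1; d=np.array([x*s,y*s,np.cos(r)])
    else: d=np.array([x,y,1.])
    return -R.T@t, R.T@d
def atz(cam,uv,z,info=None):
    o,d=ray(cam,uv,info); return o+d*(z-o[2])/d[2]
def tri(a,b):
    (o1,d1),(o2,d2)=a,b; s=np.linalg.lstsq(np.c_[d1,-d2],o2-o1,rcond=None)[0]
    p,q=o1+s[0]*d1,o2+s[1]*d2; return (p+q)/2,np.linalg.norm(p-q)
def save(im,n): cv2.imwrite("pics/"+n,im[:,:,::-1])
E
python3 - <<'E'
from h import *
ims={c:camera(c) for c in("scene","top")}
m=np.vstack([ims["scene"],ims["top"]]); save(cv2.resize(m,(480,600),interpolation=cv2.INTER_AREA),"a.png")
for c in ims:
    save(ims[c],c+".png")
    for l in("burr_grip","mill_seat","other_burr_grip"):
        for d in mark_of(l,c): print(c,l,np.round(d["position"],1),round(d["confidence"],2), np.round(atz(c,d["position"],.184 if "seat" in l else .219),3))
E
```

```text
scene burr_grip [443.1 197.1] 0.97 [0.784 0.09  0.219]
scene burr_grip [327.7 228.7] 0.91 [ 0.657 -0.107  0.219]
scene burr_grip [366.6 130.2] 0.79 [0.544 0.234 0.219]
scene burr_grip [309.7 161.1] 0.68 [0.513 0.047 0.219]
scene mill_seat [366.5 147.1] 0.65 [0.556 0.22  0.184]
scene other_burr_grip [237.4 241.7] 0.8 [ 0.556 -0.217  0.219]
top burr_grip [207.3 126.7] 0.92 [0.691 0.272 0.219]
top burr_grip [226.5 291.5] 0.86 [0.38  0.231 0.219]
top burr_grip [322.4 206.5] 0.8 [0.535 0.052 0.219]
top burr_grip [226.8 209.8] 0.59 [0.531 0.232 0.219]
top mill_seat [233.3 205. ] 0.75 [0.543 0.228 0.184]
top other_burr_grip [458.6 207.5] 0.78 [ 0.531 -0.2    0.219]
```

View pics/scene.png

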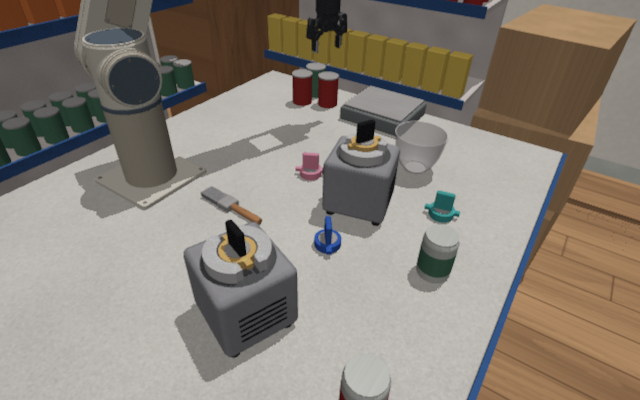

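View pics/top.png

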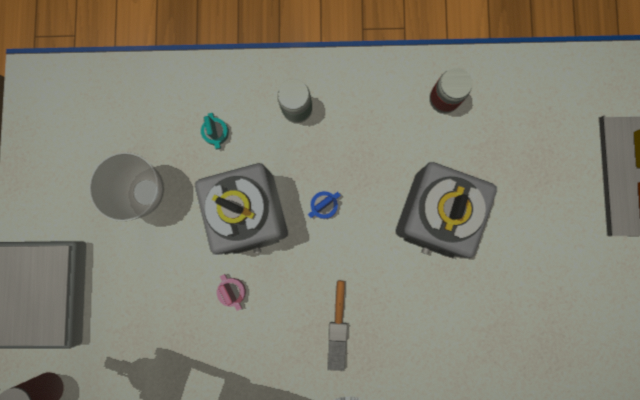

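Both views: mill A at top (233,205)/scene (366,140) and mill B at top (455,208)/scene (237,245). Each has a brass carrier with a black handle. The blue, pink and turquoise ones lying on the counter are look-alikes: top (325,205), (230,292), (214,130). Next: a close crop of both mills and a height check by triangulation.

Run:
```python
from h import *
s=cv2.imread("pics/scene.png")[:,:,::-1];t=cv2.imread("pics/top.png")[:,:,::-1]
r=lambda a,x,y:cv2.resize(a[y-50:y+50,x-65:x+65],(390,300),interpolation=cv2.INTER_CUBIC)
save(np.vstack([np.hstack([r(s,366,150),r(s,237,250)]),np.hstack([r(t,235,205),r(t,455,208)])]),"b.png")
for n,a,b in(("A",(366.6,130.2),(226.8,209.8)),("B",(237.4,241.7),(458.6,207.5))):
    p,e=tri(ray("scene",a),ray("top",b)); print(n,p.round(4),e.round(4))
```

```text
A [0.5365 0.2369 0.2142] 0.0118
B [ 0.5351 -0.2034  0.1974] 0.0082
```

View pics/b.png

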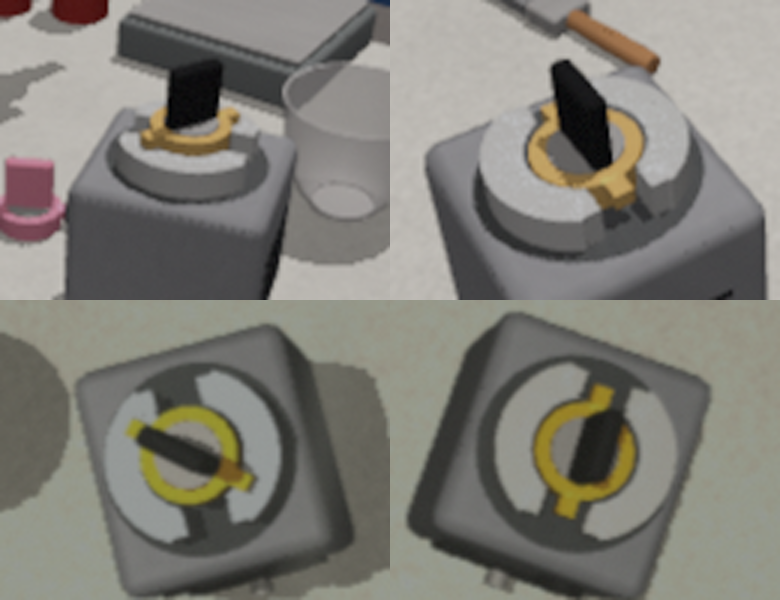

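Mill A (top 233,205; scene 366,140) is the proud one: its lugs ride on the collar across the notches. Mill B's lugs sit in its notches. Next: angles from the top crop, then go above with the wrist camera.

Run:
```python
from h import *
def ang(a,b,z):
    p,q=atz("top",a,z),atz("top",b,z); print(p.round(4),q.round(4),((p+q)/2).round(4)); d=p-q; return np.degrees(np.arctan2(d[1],d[0]))%180
print("lug",ang((214,197.7),(252.3,215),.194)); print("notch",ang((230.7,180),(238.3,228.3),.184))
s=read_state(); print(s["time"],np.array(s["tool_pos"]).round(4)); print(np.round(s["orientation"],3))
```

```text
[0.5568 0.2638 0.194 ] [0.5223 0.1888 0.194 ] [0.5395 0.2263 0.194 ]
lug 65.31427480968934
[0.5925 0.2339 0.184 ] [0.4972 0.218  0.184 ] [0.5448 0.2259 0.184 ]
notch 9.469986537731554
0.4 [0.1964 0.5933 0.2312]
[[-0.949  0.314 -0.   ]
 [ 0.314  0.949 -0.   ]
 [ 0.    -0.    -1.   ]]
```

```bash
python3 -m jog '[[0.085,[0.01,-0.01,0.04],[0,0,-8]],[0.085,[0.03,-0.03,0.04],[0,0,-8]],[0.085,[0.03,-0.03,0.01],[0,0,-8]],[0.085,[0.03,-0.03,0],[0,0,-8]],[0.085,[0.03,-0.033,0],[0,0,-8]]]' && python3 -m jog '[[0.085,[0.03,-0.033,0],[0,0,-8]],[0.085,[0.03,-0.033,0],[0,0,-8]],[0.085,[0.03,-0.033,0],[0,0,-8]],[0.085,[0.03,-0.033,0],[0,0,-8]],[0.085,[0.03,-0.033,0],[0,0,-8]]]' && python3 -m jog '[[0.085,[0.03,-0.033,0],[0,0,-8]],[0.085,[0.034,-0.036,0],[0,0,-8]],[0.085,[0,0,0],[0,0,0]]]'
python3 - <<'E'
from h import *
i=camera_info("wrist"); im=camera("wrist"); save(im,"w1.png")
print(i["fx"],i["cx"],i["cy"])
for l in("burr_grip","mill_seat"):
    for d in mark_of(l,"wrist"): print(l,np.round(d["position"],1),round(d["confidence"],2),atz("wrist",d["position"],.184 if "seat" in l else .219,i).round(4))
s=read_state(); print(np.round(s["orientation"],3))
E
```

```text
time: 0.9
tool_pos: [0.3232, 0.4638, 0.3165]
orientation: [[-0.521, 0.854, 0.001], [0.854, 0.521, 0.001], [0.001, 0.002, -1.0]]
contact_force: [0.4, -0.3, -0.5]
finger_gap: 0.0849
grip_force: 0.0
time: 1.4
tool_pos: [0.4732, 0.2981, 0.3159]
orientation: [[0.15, 0.989, 0.0], [0.989, -0.15, 0.0], [0.0, 0.0, -1.0]]
contact_force: [0.4, 0.6, 0.3]
finger_gap: 0.085
grip_force: 0.0
time: 1.7
tool_pos: [0.5395, 0.2266, 0.3157]
orientation: [[0.42, 0.908, 0.002], [0.908, -0.42, -0.001], [-0.0, 0.002, -1.0]]
contact_force: [-0.1, 0.9, -0.3]
finger_gap: 0.0848
grip_force: 0.0
309.70691628693146 319.8459062463389 200.56517523902193
burr_grip [322.7 195.9] 0.97 [0.543  0.2293 0.219 ]
burr_grip [425.8  45.2] 0.73 [0.6682 0.308  0.219 ]
burr_grip [193.  188.1] 0.66 [0.4462 0.2821 0.219 ]
burr_grip [375.1 256.6] 0.61 [0.5617 0.1587 0.219 ]
[[ 0.412  0.911 -0.001]
 [ 0.911 -0.412  0.   ]
 [-0.    -0.001 -1.   ]]
```

View pics/w1.png

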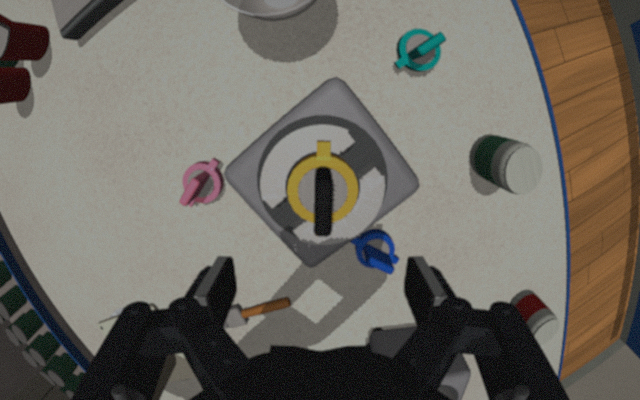

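The wrist picture shows the handle at (323,200), standing nearly straight up the picture and so aligned with the pads. The brass ring centre is (322,188), the upper lug (323,150) and the collar centre about (322,184).

Run:
```python
from h import *
i=camera_info("wrist")
A=lambda uv,z:atz("wrist",uv,z,i)
print(A((322,188),.194).round(4),A((322.5,184),.184).round(4),A((322.7,195.9),.219).round(4))
d=A((323.5,146),.194)-A((322,188),.194); print("lug",np.degrees(np.arctan2(d[1],d[0])))
d=A((322.5,172),.244)-A((323,234),.244); print("handle",np.degrees(np.arctan2(d[1],d[0])))
d=A((372,150),.184)-A((280,215),.184); print("notch",np.degrees(np.arctan2(d[1],d[0])))
s=read_state(); print(np.degrees(np.arctan2(s["orientation"][1][0],s["orientation"][0][0])),s["tool_pos"])
```

```text
[0.5385 0.2332 0.194 ] [0.5394 0.2338 0.184 ] [0.5391 0.2335 0.219 ]
lug 63.805115565093374
handle 66.27992587533666
notch 11.996313084467133
65.67924446237596 [0.5359414  0.23046568 0.31542713]
```

```bash
python3 -m jog '[[0.085,[0,0,0],[0,0,0]],[0.085,[0,0,0],[0,0,0]]]' | sed -n 1,3p
python3 - <<'E'
from h import *
for k in range(3):
    i=camera_info("wrist");s=read_state(); camera("wrist")
    R=np.array(s["orientation"]);print(s["time"],np.round(s["tool_pos"],4),np.degrees(np.arctan2(R[1,0],R[0,0])).round(2))
    for d in mark_of("burr_grip","wrist")[:1]: print(np.round(d["position"],1),round(d["confidence"],2),atz("wrist",d["position"],.219,i).round(4))
E
```

```text
time: 2.05
tool_pos: [0.5354, 0.2317, 0.3157]
orientation: [[0.41, 0.912, -0.0], [0.912, -0.41, 0.0], [0.0, -0.0, -1.0]]
2.05 [0.5354 0.2317 0.3157] 65.81
[197.4 190. ] 0.94 [0.444  0.2831 0.219 ]
2.15 [0.5355 0.2315 0.3157] 65.79
[379.  257.8] 0.94 [0.561  0.1613 0.219 ]
2.25 [0.5358 0.2312 0.3157] 65.76
[331.2 201.7] 0.97 [0.5433 0.2268 0.219 ]
```

```bash
python3 -m jog '[[0.06,[0.004,-0.002,-0.02],[0,0,0]],[0.06,[0.0035,-0.0015,-0.025],[0,0,0]],[0.06,[0,0,-0.015],[0,0,0]],[0.06,[0,0,0],[0,0,0]],[0.06,[0,0,0],[0,0,0]]]'
python3 - <<'E'
from h import *
i=camera_info("wrist"); save(camera("wrist"),"w2.png")
for d in mark_of("burr_grip","wrist"): print(np.round(d["position"],1),round(d["confidence"],2),atz("wrist",d["position"],.219,i).round(4))
E
```

```text
time: 2.85
tool_pos: [0.5437, 0.2273, 0.2559]
orientation: [[0.412, 0.911, -0.0], [0.911, -0.412, 0.0], [-0.0, -0.0, -1.0]]
contact_force: [0.7, -0.6, -0.4]
finger_gap: 0.0597
grip_force: 0.0
[319.7 231.7] 0.94 [0.5427 0.2266 0.219 ]
[175.3 199.9] 0.87 [0.4649 0.285  0.219 ]
[378.3 282.8] 0.85 [0.5636 0.1738 0.219 ]
[441.4  40.2] 0.66 [0.6585 0.3071 0.219 ]
```

View pics/w2.png

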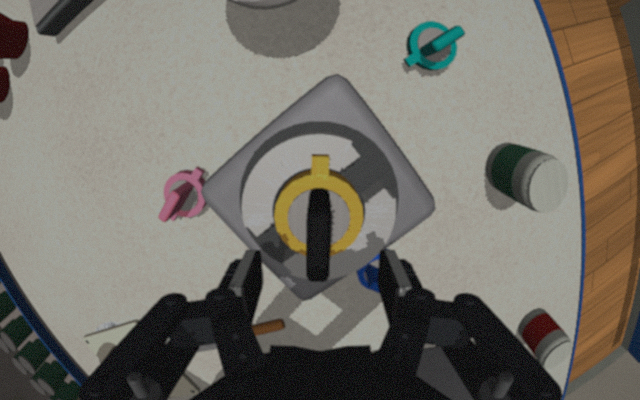

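The handle at (318,235) lies centred between the fingers (250 and 390) and parallel to them. Going down to grip it.

```bash
python3 -m jog '[[0.06,[-0.001,-0.0005,-0.018],[0,0,0]],[0.06,[0,0,-0.018],[0,0,0]],[0.06,[0,0,-0.014],[0,0,0]],[0.06,[0,0,0],[0,0,0]]]' 50 && python3 -m jog '[[0.03,[0,0,0],[0,0,0]],[0.01,[0,0,0],[0,0,0]],[0.005,[0,0,0],[0,0,0]],[0.005,[0,0,0],[0,0,0]],[0.005,[0,0,0],[0,0,0]]]'
```

```text
time: 3.35
tool_pos: [0.5419, 0.2263, 0.2044]
orientation: [[0.412, 0.911, -0.002], [0.911, -0.412, -0.001], [-0.002, -0.002, -1.0]]
contact_force: [-0.2, -0.3, -0.3]
finger_gap: 0.0599
grip_force: 0.0
time: 3.85
tool_pos: [0.5432, 0.2269, 0.2066]
orientation: [[0.412, 0.911, 0.001], [0.911, -0.412, 0.001], [0.001, 0.001, -1.0]]
contact_force: [-1.3, 0.4, 5.8]
finger_gap: 0.0135
grip_force: 49.3
```

```bash
python3 -m jog '[[0.005,[0,0,-0.001],[0,0,-5]],[0.005,[0,0,0],[0,0,-5]],[0.005,[0,0,0],[0,0,-5]],[0.005,[0,0,0],[0,0,-5]],[0.005,[0,0,0],[0,0,0]]]'
```

```text
time: 4.35
tool_pos: [0.544, 0.2271, 0.2066]
orientation: [[0.7, 0.714, 0.003], [0.714, -0.7, 0.001], [0.003, 0.002, -1.0]]
contact_force: [-0.3, -0.8, 10.1]
finger_gap: 0.0138
grip_force: 50.6
```

Turning smoothly with about 10 N of press; continuing.

```bash
python3 -m jog '[[0.005,[0,0,0],[0,0,-5]],[0.005,[0,0,0],[0,0,-5]],[0.005,[0,0,0],[0,0,-5]],[0.005,[0,0,0],[0,0,-5]],[0.005,[0,0,0],[0,0,0]]]' && python3 -m jog '[[0.005,[0,0,0],[0,0,-4]],[0.005,[0,0,0],[0,0,-4]],[0.005,[0,0,-0.001],[0,0,-4]],[0.005,[0,0,0],[0,0,-2]],[0.005,[0,0,0],[0,0,0]]]'
```

```text
time: 4.85
tool_pos: [0.5427, 0.2265, 0.2047]
orientation: [[0.902, 0.433, 0.0], [0.433, -0.902, -0.0], [0.0, 0.0, -1.0]]
contact_force: [-0.9, -0.0, -2.5]
finger_gap: 0.0136
grip_force: 48.7
time: 5.35
tool_pos: [0.5419, 0.2264, 0.2028]
orientation: [[0.979, 0.204, -0.002], [0.204, -0.979, -0.001], [-0.002, 0.0, -1.0]]
contact_force: [0.3, 0.1, -3.6]
finger_gap: 0.0135
grip_force: 48.7
```

The push is gone and only the carrier's weight remains, so the lugs are over the notches (tool at 12°). Lowering it.

```bash
python3 -m jog '[[0.005,[0,0,-0.003],[0,0,0]],[0.005,[0,0,-0.003],[0,0,0]],[0.005,[0,0,-0.002],[0,0,0]],[0.005,[0,0,-0.001],[0,0,0]],[0.005,[0,0,0],[0,0,0]]]'
```

```text
time: 5.85
tool_pos: [0.5425, 0.2266, 0.1948]
orientation: [[0.979, 0.203, -0.0], [0.203, -0.979, -0.0], [-0.0, -0.0, -1.0]]
contact_force: [-2.0, -0.1, -0.0]
finger_gap: 0.0133
grip_force: 49.1
```

```bash
python3 -m jog '[[0.005,[0,0,-0.001],[0,0,0]],[0.005,[0,0,-0.001],[0,0,0]],[0.005,[0,0,0],[0,0,0]],[0.005,[0,0,0],[0,0,0]]]'
```

```text
time: 6.25
tool_pos: [0.5425, 0.2267, 0.1947]
orientation: [[0.979, 0.203, 0.0], [0.203, -0.979, 0.0], [0.0, -0.0, -1.0]]
contact_force: [-8.6, -3.2, 15.8]
finger_gap: 0.0133
grip_force: 51.4
```

It bottomed after 12 mm of travel (0.2066 to 0.1947), so it is home. Relaxing the press, then releasing and retreating.

```bash
python3 -m jog '[[0.005,[0,0,0.002],[0,0,0]],[0.02,[0,0,0],[0,0,0]],[0.04,[0,0,0],[0,0,0]],[0.06,[0,0,0],[0,0,0]],[0.06,[0,0,0],[0,0,0]]]' && python3 -m jog '[[0.06,[0,0,0.015],[0,0,0]],[0.06,[0,0,0.03],[0,0,0]],[0.06,[0,0,0.04],[0,0,0]],[0.06,[0,0,0.03],[0,0,0]],[0.06,[0,0,0],[0,0,0]]]'
python3 - <<'E'
from h import *
w=camera("wrist"); s=camera("scene")
save(np.hstack([cv2.resize(w[60:300,180:460],(400,343)),cv2.resize(s[100:220,296:436],(400,343))]),"c.png")
E
```

```text
time: 6.75
tool_pos: [0.5427, 0.2266, 0.1944]
orientation: [[0.979, 0.202, -0.0], [0.202, -0.979, -0.0], [-0.0, 0.0, -1.0]]
contact_force: [-0.1, -0.5, -0.7]
finger_gap: 0.0603
grip_force: 0.0
time: 7.25
tool_pos: [0.5452, 0.2276, 0.3158]
orientation: [[0.979, 0.202, 0.009], [0.202, -0.979, 0.004], [0.01, -0.002, -1.0]]
contact_force: [0.8, 0.2, 0.9]
finger_gap: 0.0602
grip_force: 0.0
```

View pics/c.png

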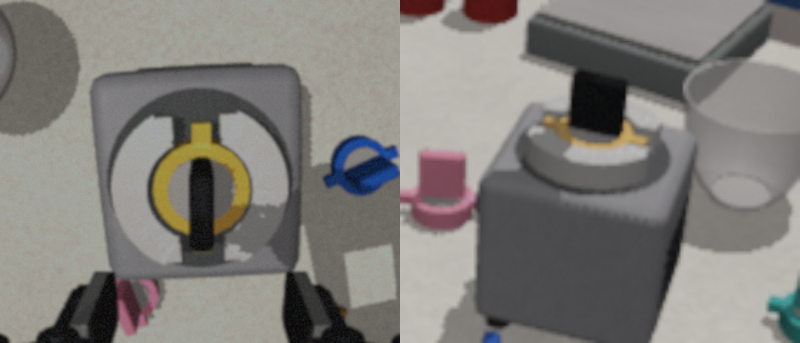

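The left view shows the lug at (202,135) inside the notch. The right view shows the brass ring sunk to the collar top at (595,130). The gripper is clear.

```bash
python3 -c "
from cell import *
print(sign_off())"
```

```text
the job is handed in; nothing more can be done
None
```

The proud burr carrier is turned about 54° and dropped 12 mm fully home in its notches, then released. The other mill wasn't touched, and I handed the job in at about 7.4 s of the 35 s allowed.

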